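# Issue two tins from the rocker dispenser

## Robot

A 6-joint arm with a two-finger parallel gripper is mounted at the origin on the work surface. World frame = base frame: x ahead of the robot, y to its left, z up, the work surface at z = 0. Lengths are in m, angles in degrees, forces in N, time in s.
With the tool pointing down it reaches from about 0.35 to 0.875 m from the base axis. Payload 4.2 kg.
Tool frame: the origin (TCP) lies between the finger pads; the fingertips stand 22 mm ahead of it and the grasp point (between the pads) lies 3 mm ahead of it; z points along the fingers, x is the direction in which the jaws open and shut, and the axes are right-handed (so a half turn about z gives the same grasp; the last joint's range is limited). The gripper opens to 85 mm and grips with 20 to 120 N. Pads are 22 mm wide; open, the fingers measure 114 mm over their backs; the gripper's body (76 mm by 85 mm) begins 54 mm behind the grasp point. The pads swing forward as they close: fully open they stand 13 mm farther back than shut.
Start: joints at [-58.064, 22.042, 0.453, 0, -68.411, -14.817], TCP at [0.184, -0.597, 0.253] pointing down, gripper open.
Joint ranges: [-179.83, 179.83], [-69.29, 118.12], [-61.27, 80.66], [-181.25, 117.63], [-171.15, -9.14], [-177.46, 177.46]. Speed limits (degrees/s): [159.86, 159.86, 180, 180, 180, 180].

## Interface

Orientations are given as a 3x3 rotation matrix whose columns are the frame's x, y, z axes.
In Python, from cell import env gives the robot as it stands.
- The arm moves only by the tool move_arm, never from a script. Its argument "steps" is a list of rows, each a list of 7 numbers: the shift along the tool's x, y, z as a fraction of full scale, then the turn, a rotation vector about the tool's x, y, z as a fraction of full scale, then the finger opening in mm, from 0 to 85.4. A call has 1 to 12 rows; each row shifts and turns the pose as measured when the row begins, along the tool's axes as they then stand; what a row does not reach is not made up. Full scale, the value 1, is 60 mm for a shift and 0.08 rad for a turn. A row lasts 1/8 s, in which the tool goes at most 62.5 mm and 10.7 degrees, less where a joint would pass 70% of its speed; a pose out of reach is approached as far as the arm can. A call with a number of a shift or a turn outside -1 to 1 is refused whole. A call with a gripper value outside its range is refused whole. The fingers move at their own pace and stop on an object; "grip_force" is the grip in N (left out, the last holds). Time passes only in rows, so rows that do not move let the fingers close. It gives the time, the measured TCP pose, the force and the opening at its end, in the units of the state.
- env.get_obs(): the state, without advancing time (a new reading comes with each control period).
- env.camera(name): name is "scene" or "side" or "wrist"; returns a dict with "pixels" (420x560x3 uint8, red, green, blue), "z_map" (420x560 float32, m along the optical axis (not along the pixel's ray), 0 where there is no reading), "intrinsics" (3x3 intrinsics, pixels), "R" (3x3) and "t" (3): a world point X has camera coordinates R X + t. Camera axes: x right, y down, z forward; pixel columns grow to the right and rows downward; lengths in m; the calibration is good to about 2 mm. The wrist camera is an equidistant fisheye: a pixel r from the principal point sees the ray r / f radians off the axis. A picture is of the moment at which its call begins.
- env.hand_in(): hands the job in, once; it reports no verdict.
The state is a dict: "t": time; "qpos": joint angles; "qd": joint speeds; "tau": joint torques, N m; "ee_pos": TCP position; "orientation": TCP orientation; "contact_force": force on the tool from outside, world axes, zero at the start; "torque": the same for the moment, N m; "width": finger opening in m.
Only numpy, scipy, OpenCV 4.12 (cv2) and the standard library are available. Lean on these libraries where they do the work, as an engineer would, in place of code of your own. Each camera call takes 0.05 s, during which the arm holds its last target.

## Task

An order calls for two tins: press down the raised end of the dispenser's rocker with the fingertips so that its other end lifts the gate and one tin rolls into the yellow bin, let the rocker spring back up so that the next tin rolls down to the gate, and do it once more for the second tin. Work the dispenser only by its rocker: do not touch or lift the tins, and leave the loose things round it where they are. At the end exactly two tins lie in the bin, the rocker is back up, and the next tin waits behind the closed gate.

Things in the scene. Friction and masses are not known exactly. Their poses are not given: they have to be found in the camera images.
- dispenser: Gravity tin dispenser fixed on the bench: steel lane 78 mm wide on blue legs. Origin on the bench under the lane; local +y = downhill, the way tins roll (slope 10 deg), x across, z up. Lane from y -0.153 (floor 111 mm up) to its nose at y +0.116 (63 mm up). Four tins queue 54 mm apart, the first at y +0.070, z 0.099 against the gate; their tops are 125 to 153 mm up. Legs stand out to x +-0.062.
- bin: Yellow open picking bin fixed under the lane's nose, 118 mm wide (x) by 160 mm long (y), walls 4 mm; lip towards the lane 42 mm high, back 90 mm. Origin at the centre of its underside, at y = +0.182 in the dispenser's frame, axes parallel to it. Tins roll off the nose into it by themselves and then lie with their centres about 31 mm above the bench.
- pivot (a point): Centre line of the rocker's pin, at x 0, y +0.076, z 0.118 in the dispenser's frame. The rocker, a frame straddling the lane, turns about the line through it along the dispenser's x axis. Its highest part, other than the press arm, stays under 155 mm above the bench.
- press_pad (a point): Middle of the rubber top face (38 mm across x, 34 mm along the arm) of the press plate at the uphill end of the rocker, beside the lane on its -x side: press down here. In the dispenser's frame: x -0.086, y +0.004, z 0.164 when up; y -0.008, z 0.133 half way; y -0.008, z 0.100 fully pressed (86 mm arc about the pin). It slopes 25 deg up to the uphill side when up, 20 deg down when pressed.
- rocker (a joint): Rocker angle, rad: 0 = up (gate shut, held by a spring), 0.785 = fully pressed, at its stop. Takes 3 to 7 N on the plate; springs back when let go. Pressing lifts the gate lip off the first tin while a second lip drops ahead of the second tin and holds it: one tin per full stroke. Gate clear above about 0.7; the next tin rolls to the gate once the rocker is nearly up again (below about 0.1).
- tin1: Steel tin with a paper label, 54 mm diameter, 66 mm long, about 0.17 kg, lying across the lane so that it rolls down it; origin at its centre, its own x axis is the tin's axis. First in the lane, against the gate.
- tin2: Steel tin with a paper label, 54 mm diameter, 66 mm long, about 0.17 kg, lying across the lane so that it rolls down it; origin at its centre, its own x axis is the tin's axis. Second in the lane.
- tin3: Steel tin with a paper label, 54 mm diameter, 66 mm long, about 0.17 kg, lying across the lane so that it rolls down it; origin at its centre, its own x axis is the tin's axis. Third in the lane; it must stay in the lane.
- tin4: Steel tin with a paper label, 54 mm diameter, 66 mm long, about 0.17 kg, lying across the lane so that it rolls down it; origin at its centre, its own x axis is the tin's axis. Fourth in the lane; it must stay in the lane.
- spare_tin: A loose tin of the same kind standing upright on the bench beside the dispenser, 66 mm high; origin at the centre of its underside. Not part of the job.
- carton: Small closed cardboard carton, 75 x 105 x 62 mm, loose on the bench; origin at the centre of its underside. Not part of the job.
- spanner: Steel open-ended spanner 150 mm long lying on the bench; origin at the middle of its underside. Not part of the job.
- clip_box: Small open red plastic box, 75 x 95 x 40 mm, loose on the bench; origin at the centre of its underside. Not part of the job.
Things that resemble listed ones, but are neither listed nor needed, are in the scene too. What is shaped like the tin1 but blue or purple is not meant.

How it is judged:
By the outcome, as a careful person would: the job done as asked, in the order asked, and still so for the second after the job is handed in, with the robot touching nothing.
It also fails if it takes over 53 s, if anything falls off the work surface, if the arm or the gripper's body presses on something with over 40 N, if the wrist force passes 120 N, or if a joint passes its speed limit or range.

## Working session

There is one attempt and no reset: what is moved stays moved. The work goes in short steps, Python scripts to look and compute and a tool call to move; the robot and the scene stay as the last step left them, time stands still between calls to the robot, and variables do not carry over. Pictures are saved under pics/ and viewed, and the job is handed in when it is done.

Besides the shell and the picture viewer there is one more tool, called after "Call:" as a command line: name --pt "numbers of a row" for each row, then --argument value for the rest. move_arm: Moves the arm, as the interface text tells. Its arguments: {"type":"object","properties":{"steps":{"type":"array","items":{"type":"array","items":{"type":"number"}}},"grip_force":{"type":"number"}},"required":["steps"]}

```bash
mkdir -p pics; ls; python3 - <<'E'
from cell import env
import cv2,numpy as np
o=env.get_obs(); print(o)
for n in("scene","side"):
    c=env.camera(n); cv2.imwrite(f"pics/{n}0.png",c["pixels"][...,::-1]); np.savez(f"pics/{n}0.npz",**c); print(n,c["intrinsics"],c["R"],c["t"])
E
```

```text
pics
{'t': 0.0, 'qpos': array([-5.80635288e+01,  2.20894652e+01,  3.79666454e-01, -2.79352049e-02,
       -6.84124744e+01, -1.48181536e+01]), 'qd': array([-0.04542598,  0.03177709,  0.10105578,  0.00950797,  0.00267744,
        0.06599099]), 'tau': array([ 1.03464827e-03, -3.92288303e+01,  1.88398272e+01,  4.18619201e+00,
       -4.74903005e-03, -1.40099324e-06]), 'ee_pos': array([ 0.18383707, -0.59678325,  0.25223716]), 'orientation': array([[-2.94173164e-01,  9.55751849e-01, -7.44115345e-04],
       [ 9.55749654e-01,  2.94174085e-01,  2.05082860e-03],
       [ 2.17898268e-03, -1.07889244e-04, -9.99997620e-01]]), 'contact_force': array([ 0.56615764,  0.03181995, -0.17118923]), 'torque': array([ 0.01729995, -0.01566833, -0.00119202]), 'width': 0.0855972076851155}
scene [[499.48021559   0.         271.38585715]
 [  0.         499.48021559 206.06774241]
 [  0.           0.           1.        ]] [[ 0.30086738  0.95362864  0.00844   ]
 [ 0.80611567 -0.24957872 -0.53655195]
 [-0.50956486  0.1682346  -0.84382508]] [-0.21660042 -0.39116723  1.58765507]
side [[390.54228374   0.         274.4697609 ]
 [  0.         390.54228374 211.93794891]
 [  0.           0.           1.        ]] [[-0.97095927 -0.23923046  0.00262324]
 [-0.15192996  0.6080906  -0.77919388]
 [ 0.18481174 -0.75696408 -0.62677748]] [0.58390802 0.14528478 0.95824596]
```

View pics/scene0.png

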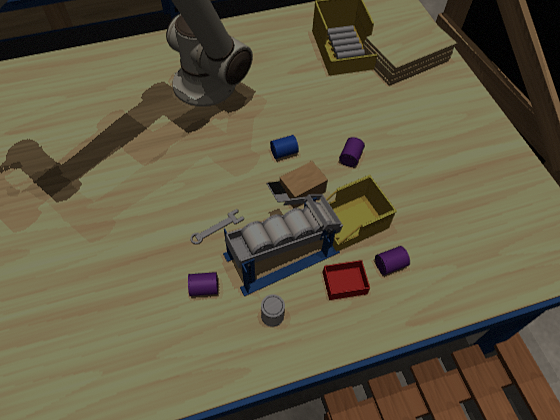

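View pics/side0.png

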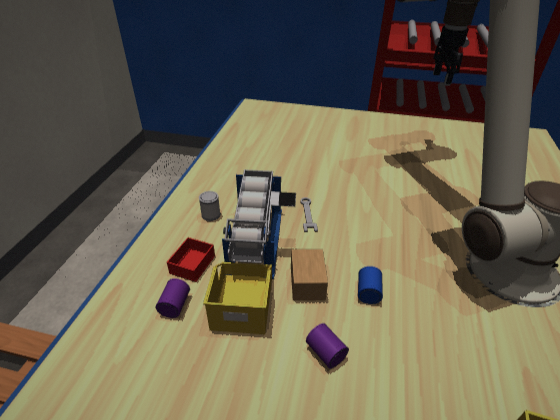

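```bash
python3 - <<'E'
import cv2,numpy as np
for n,(x0,y0,x1,y1) in dict(scene=(180,150,410,310),side=(190,155,340,345)).items():
    c=np.load(f"pics/{n}0.npz"); p=c["pixels"][y0:y1,x0:x1,::-1]
    f=min(800/(x1-x0),600/(y1-y0)); f=int(f)
    cv2.imwrite(f"pics/{n}0c.png",cv2.resize(p,None,fx=f,fy=f,interpolation=cv2.INTER_CUBIC)); print(n,f)
E
```

```text
scene 3
side 3
```

View pics/scene0c.png

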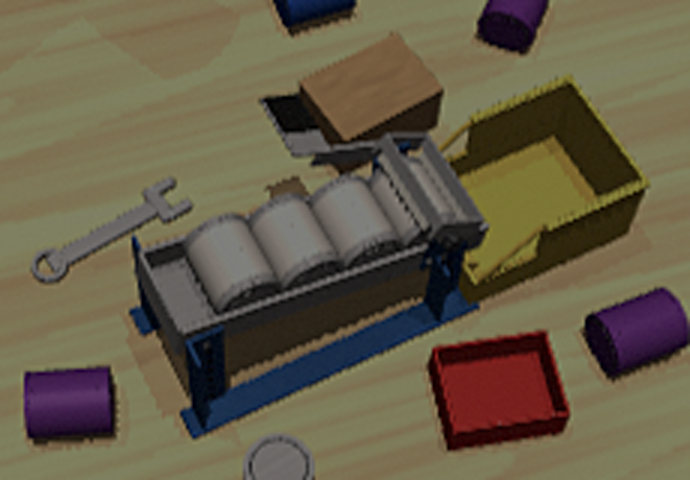

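View pics/side0c.png

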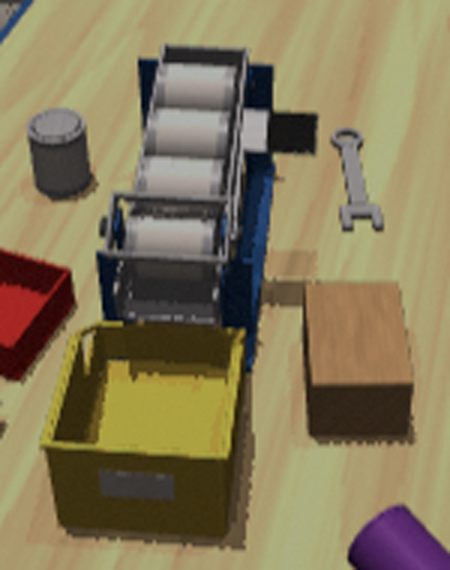

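```bash
cat > h.py <<'E'
import numpy as np
def deproj(c,u,v,z=None):
    K=c["intrinsics"]; 
    if z is None: z=c["z_map"][int(round(v)),int(round(u))]
    p=np.array([(u-K[0,2])/K[0,0]*z,(v-K[1,2])/K[1,1]*z,z]); return c["R"].T@(p-c["t"])
def proj(c,X):
    p=np.atleast_2d(X)@c["R"].T+c["t"]; K=c["intrinsics"]
    return np.c_[K[0,0]*p[:,0]/p[:,2]+K[0,2],K[1,1]*p[:,1]/p[:,2]+K[1,2]]
E
python3 - <<'E'
from h import *
from scipy.optimize import least_squares
sc=dict(np.load("pics/scene0.npz")); sd=dict(np.load("pics/side0.npz"))
print("pad side",deproj(sd,190+292/3,155+133/3),"scene",[deproj(sc,180+a/3,150+b/3).round(3) for a,b in((285,110),(292,118),(278,105))])
obs=[(sc,(572,78),(-.059,.262,.09)),(sc,(648,185),(.059,.262,.09)),(sd,(42,447),(.059,.262,.09)),(sd,(233,455),(-.059,.262,.09)),(sd,(292,133),(-.086,.004,.164)),
]
def px(c,p): return (180+p[0]/3,150+p[1]/3) if c is sc else (190+p[0]/3,155+p[1]/3)
def T(q,X): 
    a=q[2]; x,y,z=X; return np.array([q[0]+np.cos(a)*x-np.sin(a)*y,q[1]+np.sin(a)*x+np.cos(a)*y,z])
f=lambda q:np.concatenate([proj(c,T(q,X))[0]-px(c,p) for c,p,X in obs])
r=least_squares(f,[.6,0,0]); print(r.x,np.degrees(r.x[2]),r.fun.round(1))
q=r.x; print("pad",T(q,(-.086,.004,.164)))
# tins depth: project tin tops
for y in(.070,.016,-.038,-.092):
  X=T(q,(0,y,.099+.0+(.07-y)*np.tan(np.radians(10))+.027)); u=proj(sc,X)[0]; print("tin",X.round(3),u.round(0),deproj(sc,*u).round(3))
# carton, spanner, via point cloud
import cv2
for n,c in(("scene",sc),("side",sd)):
  im=c["pixels"][...,::-1].copy()
  for P in [(-.0625,-.153,.111),(0.0,.076,.118),(-.105,-.0114,.171),(-.105,.0194,.157),(-.067,-.0114,.171),(-.067,.0194,.157),(.059,.262,.09),(-.059,.262,.09),(.059,.102,.042),(-.059,.102,.042),(.039,-.153,.111),(-.039,-.153,.111)]:
    u=proj(c,T(q,P))[0]; cv2.circle(im,tuple(int(round(v)) for v in u),1,(0,0,255),-1)
  x0,y0,x1,y1=(180,150,410,310) if n=="scene" else (190,155,340,345)
  cv2.imwrite(f"pics/{n}0f.png",cv2.resize(im[y0:y1,x0:x1],None,fx=3,fy=3))
E
```

```text
pad side [0.55541477 0.06309187 0.16507506] scene [array([0.558, 0.059, 0.167]), array([0.562, 0.063, 0.16 ]), array([0.553, 0.054, 0.169])]
[0.64223627 0.06963979 0.15482457] 8.870794645671166 [-1.5 -1.3 -1.1 -2.2  0.5 -0.5 -3.5  1.2 -0.3 -0.4]
pad [0.55664812 0.06033017 0.164     ]
tin [0.631 0.139 0.126] [316. 213.] [0.637 0.136 0.136]
tin [0.64  0.085 0.136] [297. 219.] [0.639 0.086 0.134]
tin [0.648 0.032 0.145] [276. 226.] [0.646 0.033 0.141]
tin [ 0.656 -0.021  0.155] [254. 233.] [ 0.655 -0.021  0.152]
```

View pics/scene0f.png

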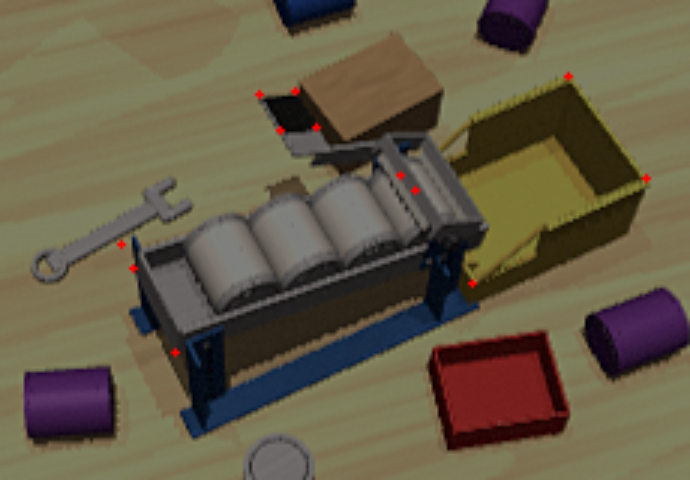

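View pics/side0f.png

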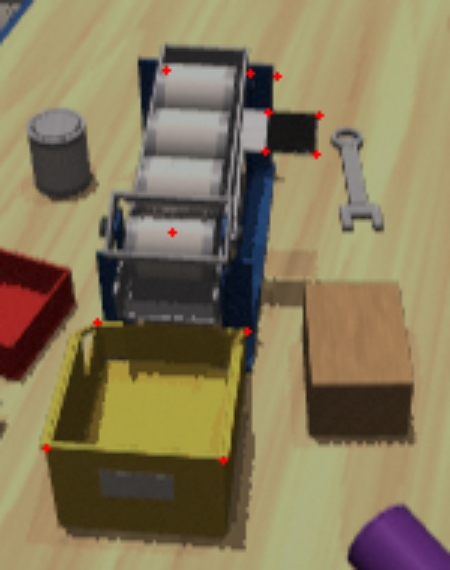

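```bash
python3 - <<'E'
import numpy as np
from cell import env
o=env.get_obs(); R=o["orientation"]; p=o["ee_pos"]; a=np.arctan2(R[1,0],R[0,0])
tgt=np.array([.558,.052]); g=np.radians(188.87); n=18
print(np.degrees(a),np.degrees(g-a)); d=(tgt-p[:2])/n; s=(g-a)/n
for k in range(n):
  b=a+s*k; x=np.array([np.cos(b),np.sin(b)]); y=np.array([np.sin(b),-np.cos(b)])
  print([round(float(x@d/.06),2),round(float(y@d/.06),2),0,0,0,round(-s/.08,2),0])
E
```

```text
107.11074715576021 81.75925284423981
[0.47, 0.51, 0, 0, 0, np.float64(-0.99), 0]
[0.43, 0.54, 0, 0, 0, np.float64(-0.99), 0]
[0.39, 0.58, 0, 0, 0, np.float64(-0.99), 0]
[0.34, 0.6, 0, 0, 0, np.float64(-0.99), 0]
[0.29, 0.63, 0, 0, 0, np.float64(-0.99), 0]
[0.24, 0.65, 0, 0, 0, np.float64(-0.99), 0]
[0.19, 0.67, 0, 0, 0, np.float64(-0.99), 0]
[0.13, 0.68, 0, 0, 0, np.float64(-0.99), 0]
[0.08, 0.69, 0, 0, 0, np.float64(-0.99), 0]
[0.02, 0.69, 0, 0, 0, np.float64(-0.99), 0]
[-0.03, 0.69, 0, 0, 0, np.float64(-0.99), 0]
[-0.09, 0.69, 0, 0, 0, np.float64(-0.99), 0]
[-0.14, 0.68, 0, 0, 0, np.float64(-0.99), 0]
[-0.19, 0.67, 0, 0, 0, np.float64(-0.99), 0]
[-0.24, 0.65, 0, 0, 0, np.float64(-0.99), 0]
[-0.3, 0.63, 0, 0, 0, np.float64(-0.99), 0]
[-0.34, 0.6, 0, 0, 0, np.float64(-0.99), 0]
[-0.39, 0.57, 0, 0, 0, np.float64(-0.99), 0]
```

Call:
move_arm --pt "0.47 0.51 0 0 0 -0.99 0" --pt "0.43 0.54 0 0 0 -0.99 0" --pt "0.39 0.58 0 0 0 -0.99 0" --pt "0.34 0.6 0 0 0 -0.99 0" --pt "0.29 0.63 0 0 0 -0.99 0" --pt "0.24 0.65 0 0 0 -0.99 0" --pt "0.19 0.67 0 0 0 -0.99 0" --pt "0.13 0.68 0 0 0 -0.99 0" --pt "0.08 0.69 0 0 0 -0.99 0"

```text
t: 1.23
ee_pos: [0.3706, -0.2614, 0.2485]
orientation: [[-0.857, 0.516, -0.006], [0.516, 0.857, 0.009], [0.009, 0.004, -1.0]]
contact_force: [-0.1, 0.1, 0.2]
width: 0.0002
```

```bash
cat > plan.py <<'E'
import sys,numpy as np
from cell import env
o=env.get_obs(); R=o["orientation"]; p=o["ee_pos"]; a=np.arctan2(R[1,0],R[0,0])
tx,ty,tz,n=map(float,sys.argv[1:5]); n=int(n); g=np.radians(188.87-360)
dd=(g-a+np.pi)%(2*np.pi)-np.pi; print(p.round(4),"turn",np.degrees(dd),"z axis",R[:,2].round(4),"F",o["contact_force"].round(2))
# tilt error
zt=np.array([0,0,-1.]); w=R.T@np.cross(R[:,2],zt); print("tilt rotvec tool /.08",(w/.08).round(3))
D=(np.array([tx,ty,tz])-p)/n; s=dd/n
for k in range(n):
  b=a+s*k; x=np.array([np.cos(b),np.sin(b),0]); y=np.array([np.sin(b),-np.cos(b),0])
  print([round(float(v),2) for v in (x@D/.06,y@D/.06,-D[2]/.06,0,0,-s/.08,0)])
E
python3 plan.py .558 .052 .25 10
```

```text
[ 0.3706 -0.2614  0.2485] turn 39.93936209424826 z axis [-0.0058  0.0086 -0.9999] F [-0.13  0.11  0.2 ]
tilt rotvec tool /.08 [ 0.054 -0.117  0.   ]
[0.0, 0.61, -0.0, 0.0, 0.0, -0.87, 0.0]
[-0.04, 0.61, -0.0, 0.0, 0.0, -0.87, 0.0]
[-0.08, 0.6, -0.0, 0.0, 0.0, -0.87, 0.0]
[-0.12, 0.6, -0.0, 0.0, 0.0, -0.87, 0.0]
[-0.17, 0.59, -0.0, 0.0, 0.0, -0.87, 0.0]
[-0.21, 0.57, -0.0, 0.0, 0.0, -0.87, 0.0]
[-0.25, 0.56, -0.0, 0.0, 0.0, -0.87, 0.0]
[-0.28, 0.54, -0.0, 0.0, 0.0, -0.87, 0.0]
[-0.32, 0.52, -0.0, 0.0, 0.0, -0.87, 0.0]
[-0.36, 0.49, -0.0, 0.0, 0.0, -0.87, 0.0]
```

Call:
move_arm --pt "0 0.61 0 0.05 -0.1 -0.87 0" --pt "-0.04 0.61 0 0 0 -0.87 0" --pt "-0.08 0.6 0 0 0 -0.87 0" --pt "-0.12 0.6 0 0 0 -0.87 0" --pt "-0.17 0.59 0 0 0 -0.87 0" --pt "-0.21 0.57 0 0 0 -0.87 0" --pt "-0.25 0.56 0 0 0 -0.87 0" --pt "-0.28 0.54 0 0 0 -0.87 0" --pt "-0.32 0.52 0 0 0 -0.87 0" --pt "-0.36 0.49 0 0 0 -0.87 0" --pt "0 0 0 0 0 0 0"

```text
t: 2.6
ee_pos: [0.5579, 0.0687, 0.2445]
orientation: [[-0.984, -0.18, -0.008], [-0.18, 0.984, 0.001], [0.008, 0.003, -1.0]]
contact_force: [0.0, -0.5, -0.4]
width: 0.0
```

```bash
python3 plan.py .558 .052 .25 1; python3 - <<'E'
from cell import env
import cv2,numpy as np
for n in("side","wrist","scene"):
    c=env.camera(n); np.savez(f"pics/{n}1.npz",**c); im=c["pixels"][...,::-1]
    if n=="side": im=im[155:345,190:340]
    if n=="scene": im=im[130:310,180:410]
    cv2.imwrite(f"pics/{n}1.png",cv2.resize(im,None,fx=3,fy=3,interpolation=cv2.INTER_CUBIC) if n!="wrist" else im)
E
```

```text
[0.5579 0.0687 0.2445] turn -1.521420853343176 z axis [-0.0084  0.0011 -1.    ] F [ 0.04 -0.45 -0.43]
tilt rotvec tool /.08 [ 0.032 -0.101  0.   ]
[0.05, -0.27, -0.09, 0.0, 0.0, 0.33, 0.0]
```

View pics/side1.png

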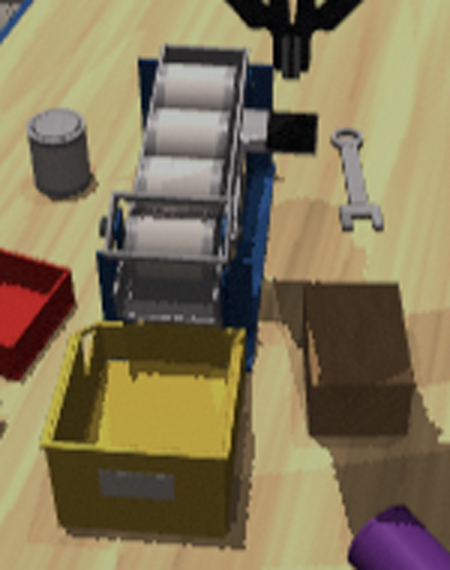

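View pics/wrist1.png

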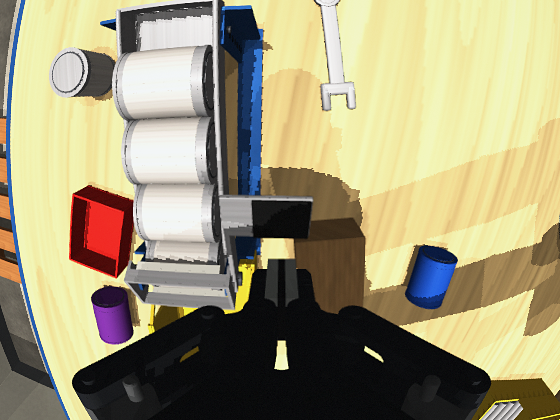

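View pics/scene1.png

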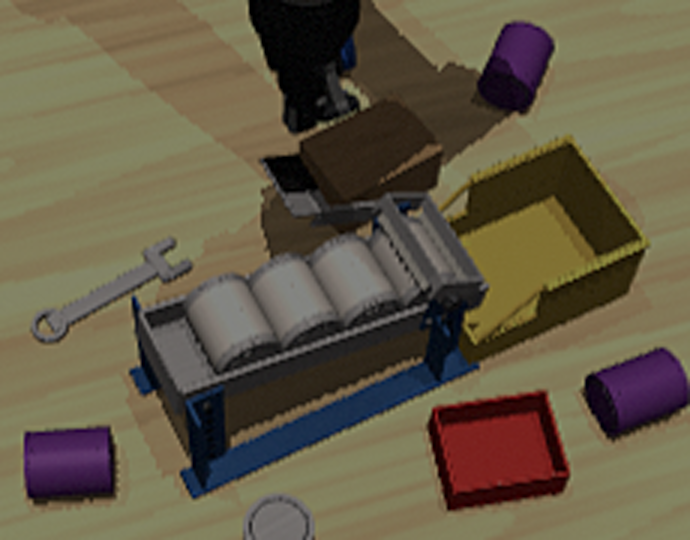

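Call:
move_arm --pt "0.05 -0.27 0.3 0.03 -0.1 0.33 0" --pt "0 0 0.2 0 0 0 0" --pt "0 0 0 0 0 0 0"

```text
t: 3.12
ee_pos: [0.5555, 0.0478, 0.215]
orientation: [[-0.989, -0.148, 0.001], [-0.148, 0.989, 0.0], [-0.001, 0.0, -1.0]]
contact_force: [-0.2, 0.2, 0.1]
width: 0.0002
```

```bash
python3 plan.py .558 .052 .19 1; python3 - <<'E'
from cell import env
import cv2,numpy as np
for n in("side","scene"):
    c=env.camera(n); im=c["pixels"][...,::-1]
    im=im[155:345,190:340] if n=="side" else im[130:310,180:410]
    cv2.imwrite(f"pics/{n}2.png",cv2.resize(im,None,fx=3,fy=3,interpolation=cv2.INTER_CUBIC))
E
```

```text
[0.5555 0.0478 0.215 ] turn 0.3608924405473496 z axis [ 7.e-04  3.e-04 -1.e+00] F [-0.22  0.24  0.08]
tilt rotvec tool /.08 [0.002 0.01  0.   ]
[-0.05, 0.06, 0.42, 0.0, 0.0, -0.08, 0.0]
```

View pics/side2.png

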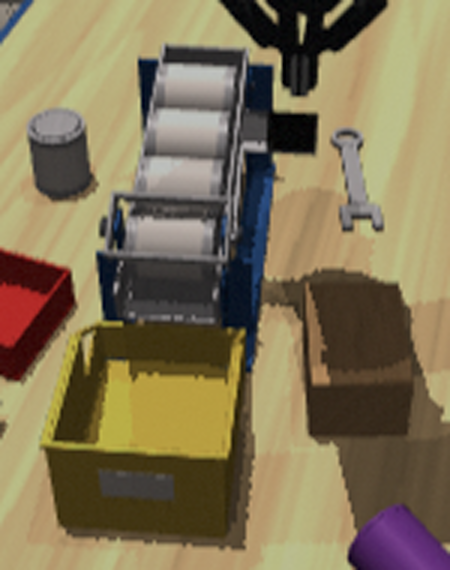

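View pics/scene2.png

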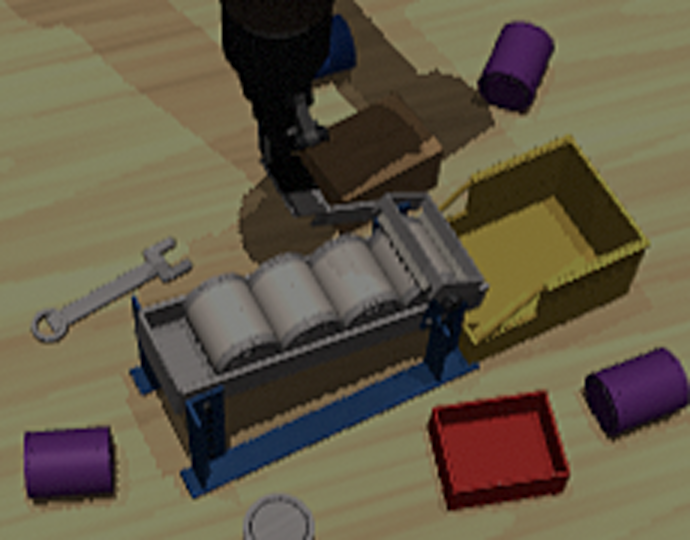

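Call:
move_arm --pt "-0.05 0.06 0.2 0 0 -0.08 0" --pt "0 0 0.2 0 0 0 0" --pt "0 0 0.2 0 0 0 0" --pt "0 0 0.2 0 0 0 0" --pt "0 0 0.2 0 0 0 0"

```text
t: 3.85
ee_pos: [0.5612, 0.0528, 0.1553]
orientation: [[-0.987, -0.158, 0.009], [-0.158, 0.988, 0.0], [-0.009, -0.001, -1.0]]
contact_force: [0.3, -2.7, 4.7]
width: 0.0002
```

Call:
move_arm --pt "0.05 0.0 0.2 0 0.1 0 0" --pt "0 0 0.15 0 0 0 0" --pt "0 0 0.1 0 0 0 0"

```text
t: 4.22
ee_pos: [0.5601, 0.0531, 0.1279]
orientation: [[-0.987, -0.158, 0.005], [-0.158, 0.987, 0.001], [-0.005, -0.0, -1.0]]
contact_force: [-2.2, 2.5, 7.0]
width: -0.0001
```

```bash
cat > look.py <<'E'
import sys
from cell import env
import cv2,numpy as np
ims=[]
for n in("side","scene"):
    c=env.camera(n); im=c["pixels"][...,::-1]
    im=im[155:345,190:340] if n=="side" else im[130:320,195:405]
    ims.append(cv2.resize(im,None,fx=2.2,fy=2.2,interpolation=cv2.INTER_CUBIC))
cv2.imwrite(f"pics/l{sys.argv[1]}.png",np.hstack(ims)); o=env.get_obs(); print(o["t"],o["ee_pos"].round(4),o["contact_force"].round(2))
E
python3 look.py a
```

```text
4.325 [0.56   0.0531 0.1276] [-0.08  0.38  5.58]
```

View pics/la.png

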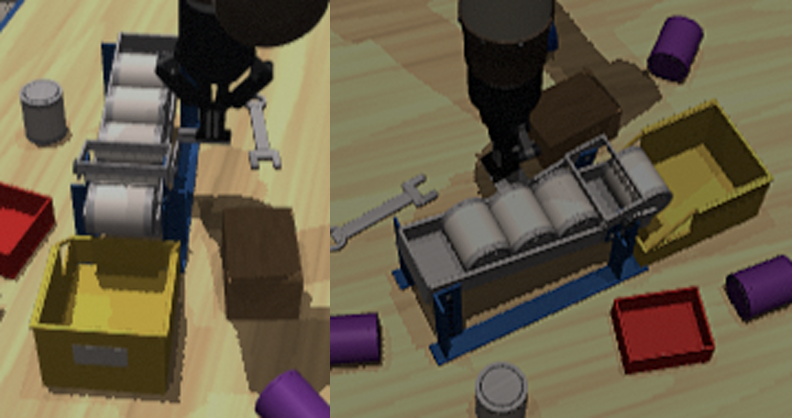

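The gate is up and tin1 is rolling over the nose (right picture about (640,180)); tin2 is held back. I hold a moment and press slightly more.

Call:
move_arm --pt "0 0 0.05 0 0 0 0" --pt "0 0 0.05 0 0 0 0" --pt "0 0 0 0 0 0 0" --pt "0 0 0 0 0 0 0"

```text
t: 4.82
ee_pos: [0.5599, 0.0535, 0.1262]
orientation: [[-0.987, -0.16, 0.006], [-0.16, 0.987, 0.0], [-0.006, -0.001, -1.0]]
contact_force: [0.9, -2.1, 4.9]
width: -0.0
```

```bash
python3 look.py b
```

```text
4.925 [0.5599 0.0536 0.126 ] [-0.26 -2.13  5.66]
```

View pics/lb.png

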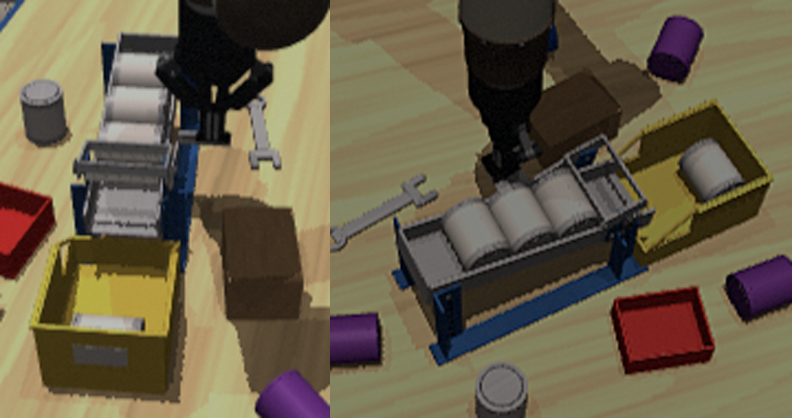

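Tin1 lies in the bin (right picture (710,165)) and three tins are held. Now I let the rocker up.

Call:
move_arm --pt "0 0 -0.25 0 0 0 0" --pt "0 0 -0.25 0 0 0 0" --pt "0 0 -0.25 0 0 0 0" --pt "0 0 -0.25 0 0 0 0" --pt "0 0 -0.25 0 0 0 0" --pt "0 0 -0.2 0 0 0 0" --pt "0 0 0 0 0 0 0" --pt "0 0 0 0 0 0 0" --pt "0 0 0 0 0 0 0" --pt "0 0 0 0 0 0 0" --pt "0 0 0 0 0 0 0" --pt "0 0 0 0 0 0 0"

```text
t: 6.42
ee_pos: [0.5565, 0.054, 0.2148]
orientation: [[-0.987, -0.159, -0.004], [-0.159, 0.987, 0.0], [0.003, 0.001, -1.0]]
contact_force: [0.0, 0.3, 0.1]
width: -0.0002
```

```bash
python3 look.py c; python3 plan.py .558 .052 .2 1
```

```text
6.525 [0.5566 0.054  0.2149] [-0.31  0.01  0.87]
[0.5566 0.054  0.2149] turn -0.2723507572601349 z axis [-3.4e-03  3.0e-04 -1.0e+00] F [-0.31  0.01  0.87]
tilt rotvec tool /.08 [ 0.011 -0.041  0.   ]
[-0.02, -0.04, 0.25, 0.0, 0.0, 0.06, 0.0]
```

View pics/lc.png

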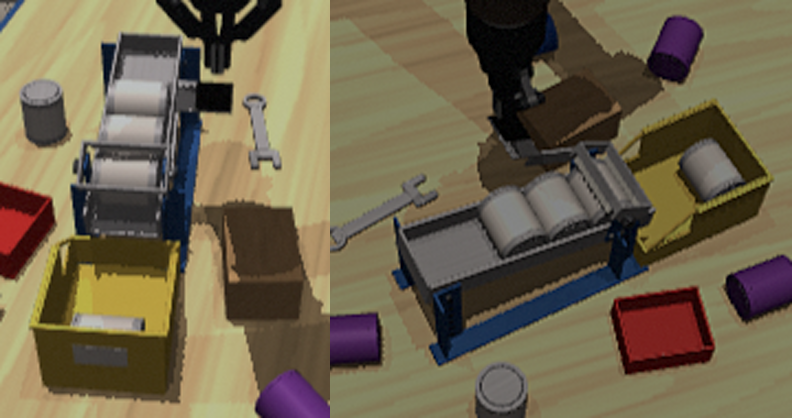

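The rocker is back up (pad at left picture (213,97)), the queue has advanced and tin2 is at the gate. Second stroke, the same way.

Call:
move_arm --pt "-0.02 -0.04 0.2 0 0 0.06 0" --pt "0 0 0.2 0 0 0 0" --pt "0 0 0.2 0 0 0 0" --pt "0 0 0.2 0 0 0 0" --pt "0.03 0 0.2 0 0.05 0 0" --pt "0.05 0 0.2 0 0.1 0 0" --pt "0 0 0.15 0 0 0 0" --pt "0 0 0.1 0 0 0 0"

```text
t: 7.52
ee_pos: [0.557, 0.0513, 0.1254]
orientation: [[-0.988, -0.155, -0.005], [-0.155, 0.988, -0.0], [0.005, 0.0, -1.0]]
contact_force: [-0.7, 1.6, 6.2]
width: -0.0002
```

Call:
move_arm --pt "0 0 0.05 0 0 0 0" --pt "0 0 0.05 0 0 0 0" --pt "0 0 0 0 0 0 0" --pt "0 0 0 0 0 0 0" --pt "0 0 0 0 0 0 0"

```text
t: 8.15
ee_pos: [0.5568, 0.0515, 0.1257]
orientation: [[-0.987, -0.159, -0.004], [-0.159, 0.987, -0.002], [0.004, -0.002, -1.0]]
contact_force: [1.3, -1.0, 4.9]
width: -0.0001
```

```bash
python3 look.py d
```

```text
8.25 [0.5568 0.0515 0.1256] [ 0.7  -2.24  5.29]
```

View pics/ld.png

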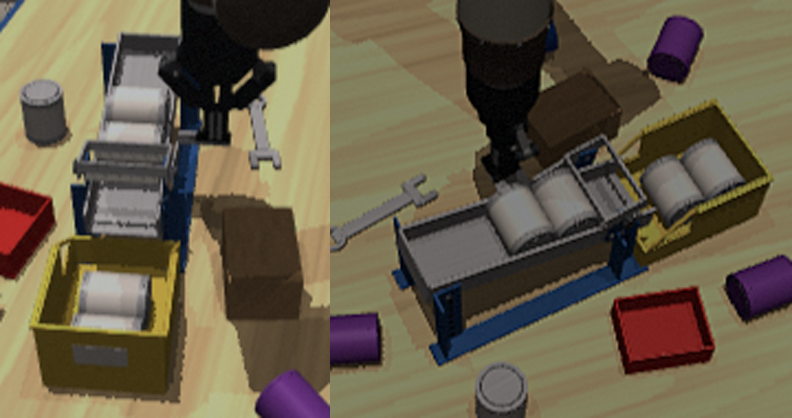

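Two tins are in the bin (right picture (672,190) and (712,165)), with two held in the lane. Releasing.

Call:
move_arm --pt "0 0 -0.25 0 0 0 0" --pt "0 0 -0.25 0 0 0 0" --pt "0 0 -0.25 0 0 0 0" --pt "0 0 -0.25 0 0 0 0" --pt "0 0 -0.25 0 0 0 0" --pt "0 0 -0.3 0 0 0 0" --pt "0 0 -0.3 0 0 0 0" --pt "0 0 -0.3 0 0 0 0" --pt "0 0 0 0 0 0 0" --pt "0 0 0 0 0 0 0" --pt "0 0 0 0 0 0 0" --pt "0 0 0 0 0 0 0"

```text
t: 9.75
ee_pos: [0.5524, 0.0513, 0.2576]
orientation: [[-0.987, -0.157, -0.019], [-0.157, 0.988, -0.003], [0.02, -0.0, -1.0]]
contact_force: [-0.2, 0.2, -0.8]
width: 0.0004
```

Call:
move_arm --pt "0 0 0 0 0 0 0" --pt "0 0 0 0 0 0 0" --pt "0 0 0 0 0 0 0" --pt "0 0 0 0 0 0 0"

```text
t: 10.25
ee_pos: [0.5522, 0.0513, 0.2568]
orientation: [[-0.987, -0.157, -0.021], [-0.157, 0.988, -0.004], [0.021, -0.001, -1.0]]
contact_force: [-0.3, -0.1, 0.6]
width: 0.0
```

```bash
python3 look.py e
```

```text
10.35 [0.5522 0.0512 0.2568] [-0.1   0.34 -0.05]
```

View pics/le.png

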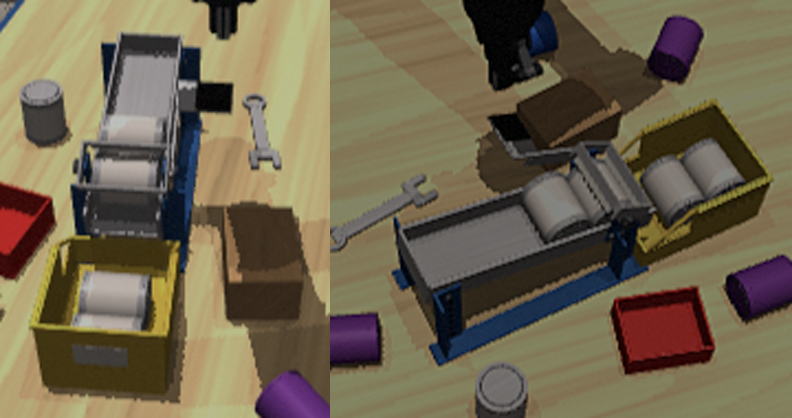

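The rocker is up (pad at left picture (213,97)), tin3 is at the closed gate with tin4 behind it, two tins are in the bin, and the arm is clear.

```bash
python3 -c "
from cell import env
print(env.hand_in())"
```

```text
the job is handed in; nothing more can be done
None
```

I pressed the rocker fully twice with the closed fingertips and let it spring back after each press. Each stroke sent one tin into the yellow bin.

The last pictures before handing in show:
- two tins lying in the bin;
- the rocker back up;
- tin3 waiting at the closed gate with tin4 behind it;
- the loose things where they started, judged by eye from the pictures.

The highest force I read while pressing was about 8 N, and the wrist force was near zero at the end, with the fingertips about 70 mm above the press plate. The job finished at about 10.4 s. None of the checks failed or disagreed.

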